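# Hold the pool camera's joystick over

## Robot

A 6-joint arm with a two-finger parallel gripper is mounted at the origin on a cart in front of the work surface, level with it; the furniture and walls round the work are solid. World frame = base frame: x ahead of the robot, y to its left, z up, the work surface at z = 0. Lengths are in m, angles in rad, forces in N, time in s.
With the tool pointing down it reaches from about 0.35 to 0.875 m from the base axis. Payload 4.2 kg.
Tool frame: the origin (TCP) lies midway between the tips of the shut fingers; the grasp point (between the pads) lies 19 mm behind it; z points along the fingers, y is the line along which they close (so a half turn about z gives the same grasp; the last joint's range is limited). The gripper opens to 85 mm and grips with 20 to 120 N. Pads are 22 mm wide; open, the fingers measure 114 mm over their backs; the gripper's body (76 mm by 85 mm) begins 54 mm behind the grasp point. The pads swing forward as they close: fully open they stand 13 mm farther back than shut.
Start: joints at [-1.02, 0.385, 0.008, 0, -1.194, -0.259], TCP at [0.18, -0.599, 0.231] pointing down, gripper open.
Joint ranges: [-3.14, 3.14], [-1.21, 2.06], [-1.07, 1.41], [-3.16, 2.05], [-2.99, -0.16], [-3.1, 3.1]. Speed limits (rad/s): [2.79, 2.79, 3.14, 3.14, 3.14, 3.14].

## Interface

Orientations are given as a rotation vector (axis times angle).
In Python, from station import state, eyes, job gives the robot as it stands. The module is installed in compiled form; this text tells all that it offers.
- The arm moves only by the tool carry_out, never from a script. Its argument "series" is a list of rows, each an object of numbers: "dx", "dy", "dz": the shift along the tool's x, y, z in units of 400 mm (1.0 is 400 mm); "ax", "ay", "az": the turn, a rotation vector about the tool's x, y, z in units of pi rad (1.0 is pi rad). A call has 1 to 8 rows; each row is the pose to reach, as a shift and turn from the pose commanded when the call began, along the tool's axes at that moment, turning the shorter way round; what a row does not reach only later rows make up. A row lasts 1/10 s, in which the tool goes at most 50 mm and 8.59 degrees, less where a joint would pass 70% of its speed; a pose out of reach is approached as far as the arm can. A call with a number of a shift or a turn outside -1 to 1 is refused whole. A call with a gripper value outside its range is refused whole. "jaw" is the gripper command: -1 is shut, 1 is fully open, values between are in proportion, set as the call begins (left out, the last holds). The fingers move at their own pace and stop on an object; the grip force is fixed at half the most. Time passes only in rows, so rows that repeat a pose let the fingers close. It gives the time, the measured TCP pose, the force, the opening and the grip force at its end, in the units of the state.
- state(): the state, without advancing time (a new reading comes with each control period).
- eyes.camera(name): name is "side" or "top"; returns a dict with "pixels" (400x640x3 uint8, blue, green, red), "depth" (400x640 float32, m along the optical axis (not along the pixel's ray), 0 where there is no reading), "fx", "fy", "cx", "cy" (pixels), "eye" and "orientation" of the camera in the world. Camera axes: x right, y down, z forward; pixel columns grow to the right and rows downward; lengths in m; the calibration is good to about 2 mm. A picture is of the moment at which its call begins.
- job.sign_off(): hands the job in; it is judged then, once.
The state is a dict: "clock": time; "joint_positions": joint angles; "qvel": joint speeds; "joint_efforts": joint torques, N m; "eef_pos": TCP position; "eef_rot": TCP orientation; "force": force on the tool from outside, world axes, zero at the start; "ft_torque": the same for the moment, N m; "width": finger opening in m; "finger_force": force on a finger pad.
Only numpy, scipy, OpenCV 4.12 (cv2) and the standard library are available. Lean on these libraries where they do the work, as an engineer would, in place of code of your own. Each camera call takes 0.05 s, during which the arm holds its last target. There are 200 camera calls.

## Task

Lower the pool inspection camera: on the control box with the tall, ball-topped joystick, tilt the stick well over towards the box's antenna stub, hold it there for about two seconds, then let go so that it springs back upright. Do not tilt it any other way, and leave the short joystick on the other box alone.

Things in the scene. Friction and masses are not known exactly. Their poses are not given: they have to be found in the camera images.
- tall_box: grey control box of the tall stick, aluminium top plate, 130 (its x) x 110 x 50 mm high, fixed. Origin: centre of its underside, on the worktop; z up. x points from the stick (in the middle of the top) to the black antenna stub, 16 mm wide, 52 mm from the middle, its top 82 mm above the worktop. Soft black bellows, 54 mm wide, 16 mm high, at the foot of the stick
- tall_knob (a point): centre of the black ball (32 mm diameter) on the tall stick, 140 mm above the worktop when upright; z up along the stick. 10 mm steel shaft below, 16 mm collar under the ball. Pivot 90 mm below the ball's centre. Tilts any way to 0.45 rad (ball 39 mm aside, 9 mm lower); springs centre it, some 3 N at the ball hold it there. 0.35 rad (ball 31 mm aside) is well over
- short_knob (a point): centre of the flat mushroom cap (30 mm diameter) of the short stick, 90 mm above the worktop, in the middle of the other box, which is otherwise the same, antenna stub included, and turned its own way. To be left alone. The boxes may change places, left and right

How it is judged:
On the way:
1. the tall stick is held tilted well over towards its box's antenna for at least 1 s (x of tall_knob in the frame of tall_box above 0.026 m and y of tall_knob in the frame of tall_box between -0.018 and 0.018 m), for 1 s.
At the end, for the whole second after the job is handed in: after the tall stick was held with its ball at least 26 mm towards the antenna and within 18 mm of that line for 1 s, both sticks stand upright again, within 0.12 rad (7 degrees) (angle between each of tall_knob, short_knob's own z axis and vertical below 0.12 rad); the robot touches nothing.
It fails at once if the tall stick is tilted clearly another way: its ball more than 20 mm away from the antenna or more than 26 mm to either side (x of tall_knob in the frame of tall_box below -0.02 m or y of tall_knob in the frame of tall_box above 0.026 m or y of tall_knob in the frame of tall_box below -0.026 m).
It fails at once if the short joystick is tilted more than 0.2 rad (11 degrees) (angle between short_knob's own z axis and vertical above 0.2 rad).
It also fails if it takes over 34 s, if anything falls off the work surface, if the arm or the gripper's body presses on something with over 40 N, if the wrist force passes 120 N, or if a joint passes its speed limit or range.

## Working session

There is one attempt and no reset: what is moved stays moved. The work goes in short steps, Python scripts to look and compute and a tool call to move; the robot and the scene stay as the last step left them, time stands still between calls to the robot, and variables do not carry over. Pictures are saved under pics/ and viewed, at most 10 in all, crops included, and the job is handed in when it is done.

Besides the shell and the picture viewer there is one more tool, called after ">>>" by a JSON object that holds its "method" and its "body", one argument or row to a line. carry_out: Moves the arm, as the interface text tells. Shifts and turns lie within -1 to 1; 1 stands for 400 mm of shift or pi rad of turn. Its arguments: {"type":"object","properties":{"series":{"type":"array"},"jaw":{"type":"number"}},"required":["series"]}

```bash
mkdir -p pics && cat > h.py <<'E'
import numpy as np,cv2
from scipy.spatial.transform import Rotation as R
from station import state,eyes,job
def cam(n,save=None):
    c=eyes.camera(n)
    if save: cv2.imwrite('pics/'+save,c['pixels'])
    return c
def rot(c):
    o=np.array(c['orientation'],float)
    return R.from_rotvec(o).as_matrix() if o.shape==(3,) else o if o.shape==(3,3) else R.from_quat(o).as_matrix()
def ray(c,u,v): return rot(c)@np.array([(u-c['cx'])/c['fx'],(v-c['cy'])/c['fy'],1.])
def onplane(c,u,v,z):
    d=ray(c,u,v);e=np.array(c['eye']);return e+d*(z-e[2])/d[2]
def deproj(c,u,v): return np.array(c['eye'])+ray(c,u,v)*c['depth'][int(v),int(u)]
def cross(c1,p1,c2,p2):
    a,b=ray(c1,*p1),ray(c2,*p2);e,f=np.array(c1['eye']),np.array(c2['eye'])
    s=np.linalg.lstsq(np.c_[a,-b],f-e,rcond=None)[0]
    return (e+a*s[0]+f+b*s[1])/2,np.linalg.norm(e+a*s[0]-f-b*s[1])
E
python3 - <<'E'
from h import *
a=cam('top','top1.png');b=cam('side','side1.png')
for c in(a,b):print(c['eye'],c['orientation'],c['fx'],c['cx'],c['cy'],(c['depth']>0).mean())
print(state())
E
```

```text
[0.43201754 0.00390624 0.96924711] [-2.17205295  2.14897664 -0.15664238] 414.89496829442635 323.4396038297583 195.30189511565936 0.99609765625
[0.21233557 0.67279893 0.60908288] [-0.60368291  2.52308719 -1.35524048] 479.9388466167154 316.1196405653406 193.85674333843292 0.99620703125
{'clock': 0.1, 'joint_positions': array([-1.02040336e+00,  3.85493062e-01,  6.72981147e-03, -3.91126896e-04,
       -1.19399085e+00, -2.58612223e-01]), 'qvel': array([-0.00175595, -0.00113759,  0.00415102,  0.00149011, -0.00158418,
        0.00015663]), 'joint_efforts': array([-1.01490747e-03, -3.93318057e+01,  1.88929957e+01,  4.19794679e+00,
       -2.52648766e-03,  5.82777389e-06]), 'eef_pos': array([ 0.17964517, -0.59807541,  0.2303166 ]), 'eef_rot': array([ 4.56416187e-01, -3.10781888e+00, -3.05140179e-03]), 'force': array([0.03845267, 0.55286045, 0.1775985 ]), 'ft_torque': array([-0.02138011, -0.05081742, -0.01888872]), 'finger_force': 0.0, 'width': 0.08521308061032207}
```

View pics/top1.png

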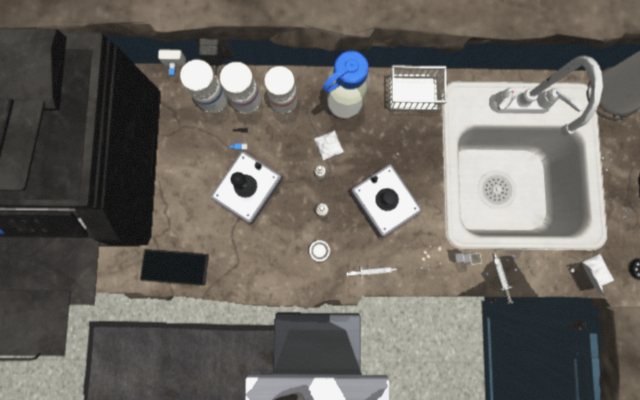

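View pics/side1.png

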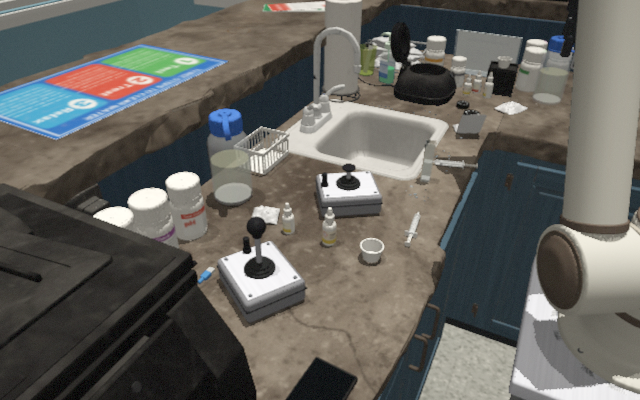

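The top view shows the tall stick's box on the left: ball near (239,181), stub near (258,166). The short stick's box is on the right, with its cap near (388,198). In the side view the tall ball is at about (257,227), its stub at (246,243), and the short cap at (348,170).

```bash
cat > m.py <<'E'
from h import *
t=cam('top');s=cam('side')
g=cv2.cvtColor(t['pixels'],cv2.COLOR_BGR2GRAY)
for nm,(u0,v0,u1,v1) in dict(tall=(200,140,295,230),short=(340,155,430,245)).items():
    m=np.zeros_like(g);m[v0:v1,u0:u1]=(g[v0:v1,u0:u1]>165)*255
    k=max(cv2.findContours(m,0,1)[0],key=cv2.contourArea)
    r=cv2.minAreaRect(k);b=cv2.boxPoints(r)
    P=np.array([onplane(t,*p,.05) for p in b])
    print(nm,'plate centre',P.mean(0).round(4),'sides',np.linalg.norm(P-np.roll(P,-1,0),axis=1).round(4),'edge dirs',[round(float(np.arctan2(*(P[i]-P[i-1])[1::-1])),3) for i in range(4)],'plate depth z',deproj(t,*(r[0]+(b[0]-r[0])*.75))[2].round(4))
def blobs(c,box,th):
    u0,v0,u1,v1=box;g=cv2.cvtColor(c['pixels'],cv2.COLOR_BGR2GRAY)[v0:v1,u0:u1]
    n,l,st,ce=cv2.connectedComponentsWithStats((g<th).astype(np.uint8))
    return [(st[i].tolist(),(ce[i]+[u0,v0]).round(1)) for i in range(1,n) if st[i][4]>8]
print(blobs(t,(222,155,275,210),70));print(blobs(s,(236,212,285,285),60))
def view(c,box,name,f):
    u0,v0,u1,v1=box;cv2.imwrite(name,cv2.resize(c['pixels'][v0:v1,u0:u1],None,fx=f,fy=f,interpolation=cv2.INTER_CUBIC))
A=cv2.resize(t['pixels'][140:230,200:290],(540,540),interpolation=2)[:,:400+140]
B=cv2.resize(s['pixels'][205:325,210:310],(250,300),interpolation=2)
A[:, :];can=np.zeros((540,790,3),np.uint8);can[:,:540]=A;can[:300,540:]=B
cv2.imwrite('pics/c1.png',can)
# depth sampling
for nm,c,pts in(('t',t,[(238,180),(239,181),(258,166)]),('s',s,[(257,224),(257,228),(246,241)])):
    for p in pts: print(nm,p,deproj(c,*p).round(4))
E
python3 m.py
```

```text
tall plate centre [0.5723 0.1659 0.05  ] sides [0.1216 0.1024 0.1207 0.1008] edge dirs [0.999, -0.547, -2.15, 2.581] plate depth z 0.0487
short plate centre [ 0.5458 -0.1499  0.05  ] sides [0.1026 0.1217 0.1012 0.1206] edge dirs [0.588, -0.97, -2.565, 2.16] plate depth z 0.0498
[([34, 8, 5, 6, 24], array([257.8, 165.7])), ([9, 18, 25, 23, 423], array([243.4, 184.1])), ([39, 34, 14, 21, 31], array([268.1, 198.8]))]
[([11, 6, 27, 21, 315], array([256.2, 227.2])), ([7, 25, 8, 17, 104], array([246.1, 245.1])), ([9, 45, 30, 22, 470], array([259.2, 268.2]))]
t (238, 180) [0.5677 0.1627 0.1542]
t (239, 181) [0.5659 0.1609 0.1528]
t (258, 166) [0.612  0.1352 0.0774]
s (257, 224) [0.5641 0.176  0.152 ]
s (257, 228) [0.5633 0.178  0.1458]
s (246, 241) [0.6133 0.1435 0.0758]
```

View pics/c1.png

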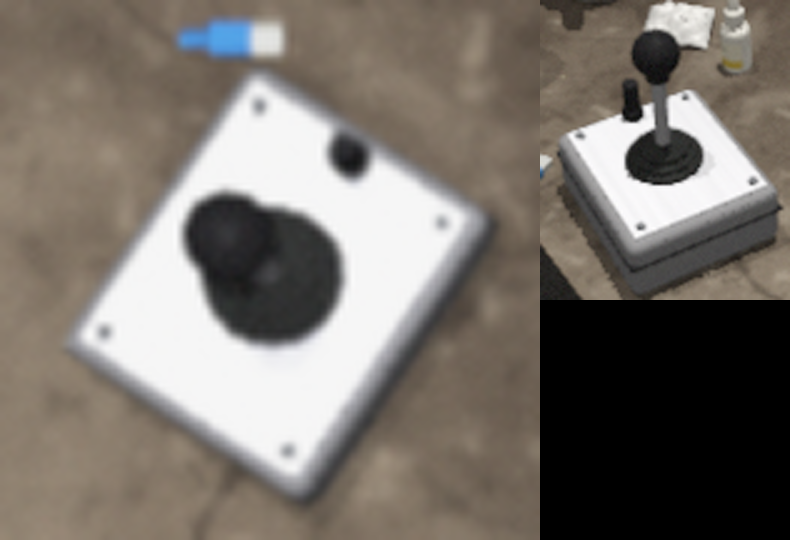

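The crop gives these centres. In the top view the ball is at (238.2,179.2) and the stub at (258.2,165.8). In the side view the ball is at (256.4,227.4) and the stub top at (246.8,239). I'll triangulate them and work out the moves.

```bash
python3 - <<'E'
from h import *
t=cam('top');s=cam('side')
for n,p,q in(('ball',(238.2,179.2),(256.4,227.4)),('stub',(258.2,165.8),(246.8,239))):print(n,*cross(t,p,s,q))
b,_=cross(t,(238.2,179.2),s,(256.4,227.4))
print('top ball@.14',onplane(t,238.2,179.2,.14),'side',onplane(s,256.4,227.4,.14),'stub@.08',onplane(t,258.2,165.8,.08))
st=state();T=R.from_rotvec(st['eef_rot']);M=T.as_matrix();print('toolz',M[:,2])
phi=-.564
y=np.array([-np.sin(phi+np.pi),0,0]);
yax=-np.array([-np.sin(phi),np.cos(phi),0]);z=np.array([0,0,-1.]);x=np.cross(yax,z)
G=R.from_matrix(np.c_[x,yax,z])
print('turn/pi',(T.inv()*G).as_rotvec()/np.pi,'toolx world',x)
for zz in(.22,):print('shift/400',M.T@(np.array([*b[:2],zz])-st['eef_pos'])/.4)
E
```

```text
ball [0.5726478  0.16604254 0.13541113] 0.00037734399432741227
stub [0.61469958 0.13605595 0.07398441] 0.0034240928877379427
top ball@.14 [0.57170125 0.16506437 0.14      ] side [0.56935436 0.17098341 0.14      ] stub@.08 [0.61190191 0.13439233 0.08      ]
toolz [-2.51487908e-04  6.60775206e-04 -9.99999750e-01]
turn/pi [ 1.35481135e-04  2.48120653e-04 -7.27604680e-01] toolx world [ 0.84512359 -0.53457096  0.        ]
shift/400 [-1.49042086  1.5477867   0.02838779]
```

>>> {"method": "carry_out", "body": {
  "series": [
    {"dx":-0.65,"dy":0.675,"dz":0,"az":-0.32},
    {"dx":-0.65,"dy":0.675,"dz":0,"az":-0.32},
    {"dx":-0.65,"dy":0.675,"dz":0,"az":-0.32},
    {"dx":-0.65,"dy":0.675,"dz":0,"az":-0.32},
    {"dx":-0.65,"dy":0.675,"dz":0,"az":-0.32},
    {"dx":-0.65,"dy":0.675,"dz":0,"az":-0.32},
    {"dx":-0.65,"dy":0.675,"dz":0,"az":-0.32},
    {"dx":-0.65,"dy":0.675,"dz":0,"az":-0.32}
  ],
  "jaw": 1
}}

```text
$.series[0]: bad value
```

```bash
cat > go.py <<'E'
import sys
from h import *
st=state();T=R.from_rotvec(st['eef_rot']);M=T.as_matrix()
phi=-.575
y=-np.array([-np.sin(phi),np.cos(phi),0]);z=np.array([0,0,-1.])
G=R.from_matrix(np.c_[np.cross(y,z),y,z])
p=np.array([float(v) for v in sys.argv[1:4]])
print(st['clock'],st['eef_pos'],'turn/pi',((T.inv()*G).as_rotvec()/np.pi).round(4),'shift/400',(M.T@(p-st['eef_pos'])/.4).round(4),st['joint_positions'].round(2),st['force'].round(1))
E
python3 go.py .572 .166 .22
```

```text
0.3 [ 0.17975414 -0.59839406  0.23094881] turn/pi [ 1.000e-04  2.000e-04 -7.241e-01] shift/400 [-1.4888  1.5482  0.0284] [-1.02  0.39  0.01 -0.   -1.19 -0.26] [0.5 1.  0.8]
```

>>> {"method": "carry_out", "body": {
  "series": [
    {"dx":-0.65,"dy":0.675,"dz":0.0,"ax":0.0,"ay":0.0,"az":-0.32},
    {"dx":-0.65,"dy":0.675,"dz":0.0,"ax":0.0,"ay":0.0,"az":-0.32},
    {"dx":-0.65,"dy":0.675,"dz":0.0,"ax":0.0,"ay":0.0,"az":-0.32},
    {"dx":-0.65,"dy":0.675,"dz":0.0,"ax":0.0,"ay":0.0,"az":-0.32},
    {"dx":-0.65,"dy":0.675,"dz":0.0,"ax":0.0,"ay":0.0,"az":-0.32},
    {"dx":-0.65,"dy":0.675,"dz":0.0,"ax":0.0,"ay":0.0,"az":-0.32},
    {"dx":-0.65,"dy":0.675,"dz":0.0,"ax":0.0,"ay":0.0,"az":-0.32},
    {"dx":-0.65,"dy":0.675,"dz":0.0,"ax":0.0,"ay":0.0,"az":-0.32}
  ],
  "jaw": 1
}}

```text
clock: 1.1
eef_pos: [0.352, -0.2625, 0.2317]
eef_rot: [-1.903, 2.498, -0.001]
force: [0.7, -0.2, -0.1]
width: 0.0849
finger_force: 0.0
```

```bash
python3 go.py .572 .166 .22
```

```text
1.1 [ 0.35203773 -0.26251112  0.23173456] turn/pi [-4.000e-04 -1.000e-04 -4.026e-01] shift/400 [-1.1789 -0.2455  0.0301] [-0.27  0.06 -0.42 -0.   -1.09 -0.  ] [ 0.7 -0.2 -0.1]
```

>>> {"method": "carry_out", "body": {
  "series": [
    {"dx":-0.9,"dy":-0.19,"dz":0.0,"ax":0.0,"ay":0.0,"az":-0.33},
    {"dx":-0.9,"dy":-0.19,"dz":0.0,"ax":0.0,"ay":0.0,"az":-0.33},
    {"dx":-0.9,"dy":-0.19,"dz":0.0,"ax":0.0,"ay":0.0,"az":-0.33},
    {"dx":-0.9,"dy":-0.19,"dz":0.0,"ax":0.0,"ay":0.0,"az":-0.33},
    {"dx":-0.9,"dy":-0.19,"dz":0.0,"ax":0.0,"ay":0.0,"az":-0.33},
    {"dx":-0.9,"dy":-0.19,"dz":0.0,"ax":0.0,"ay":0.0,"az":-0.33},
    {"dx":-0.9,"dy":-0.19,"dz":0.0,"ax":0.0,"ay":0.0,"az":-0.33},
    {"dx":-0.9,"dy":-0.19,"dz":0.0,"ax":0.0,"ay":0.0,"az":-0.33}
  ]
}}

```text
clock: 1.9
eef_pos: [0.5233, 0.0644, 0.2311]
eef_rot: [-2.891, 1.227, -0.001]
force: [-1.2, -0.1, -0.0]
width: 0.0858
finger_force: 0.0
```

```bash
python3 go.py .572 .166 .22
```

```text
1.9 [0.52331557 0.06443047 0.23109629] turn/pi [-0.0003 -0.0002 -0.0724] shift/400 [-0.0981 -0.2639  0.0279] [ 0.43  0.22 -0.23  0.   -1.12  0.34] [-1.2 -0.1 -0. ]
```

>>> {"method": "carry_out", "body": {
  "series": [
    {"dx":-0.098,"dy":-0.264,"dz":0.02,"ax":0.0,"ay":0.0,"az":-0.072},
    {"dx":-0.098,"dy":-0.264,"dz":0.02,"ax":0.0,"ay":0.0,"az":-0.072},
    {"dx":-0.098,"dy":-0.264,"dz":0.02,"ax":0.0,"ay":0.0,"az":-0.072},
    {"dx":-0.098,"dy":-0.264,"dz":0.02,"ax":0.0,"ay":0.0,"az":-0.072},
    {"dx":-0.098,"dy":-0.264,"dz":0.02,"ax":0.0,"ay":0.0,"az":-0.072}
  ]
}}

```text
clock: 2.4
eef_pos: [0.5703, 0.1614, 0.2231]
eef_rot: [3.008, -0.902, -0.001]
force: [0.5, 0.6, -0.2]
width: 0.0856
finger_force: 0.0
```

```bash
python3 go.py .572 .166 .118; python3 -c "
from h import *
s=cam('side')['pixels'][150:310,170:350];t=cam('top')['pixels'][130:230,200:300]
o=np.hstack([cv2.resize(s,(450,400),interpolation=2),cv2.resize(t,(350,350),interpolation=2).__class__((400,350,3),np.uint8)]);o[:350,450:]=cv2.resize(t,(350,350));o[350:,450:]=0
cv2.imwrite('pics/c2.png',o)"
```

```text
2.4 [0.57030353 0.16141061 0.22305163] turn/pi [ 0.0004  0.0002 -0.0025] shift/400 [-0.0026 -0.0122  0.2626] [ 0.55  0.34 -0.09 -0.   -1.15  0.44] [ 0.5  0.6 -0.2]
```

View pics/c2.png

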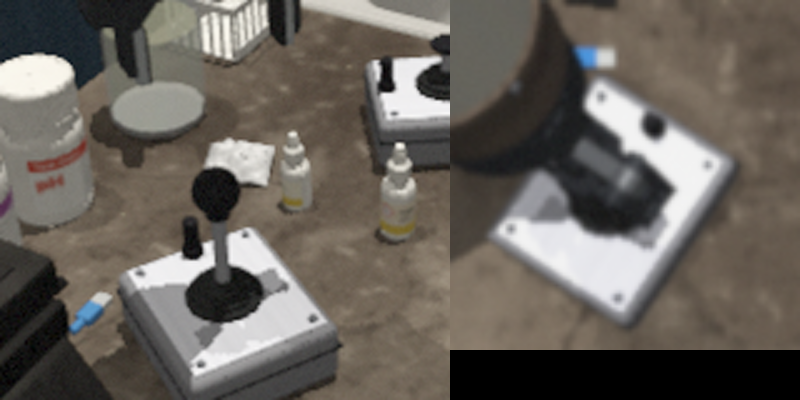

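The two open fingertips straddle the ball: in the crop they are at about (135,75) and (285,35), with the ball at (215,195). I'll descend slowly.

>>> {"method": "carry_out", "body": {
  "series": [
    {"dx":0.0,"dy":0.0,"dz":0.0,"ax":0.0,"ay":0.0,"az":0.0},
    {"dx":0.0,"dy":0.0,"dz":0.06,"ax":0.0,"ay":0.0,"az":0.0},
    {"dx":0.0,"dy":0.0,"dz":0.12,"ax":0.0,"ay":0.0,"az":0.0},
    {"dx":0.0,"dy":0.0,"dz":0.17,"ax":0.0,"ay":0.0,"az":0.0},
    {"dx":0.0,"dy":0.0,"dz":0.22,"ax":0.0,"ay":0.0,"az":0.0},
    {"dx":0.0,"dy":0.0,"dz":0.26,"ax":0.0,"ay":0.0,"az":0.0},
    {"dx":0.0,"dy":0.0,"dz":0.26,"ax":0.0,"ay":0.0,"az":0.0},
    {"dx":0.0,"dy":0.0,"dz":0.26,"ax":0.0,"ay":0.0,"az":0.0}
  ]
}}

```text
clock: 3.3
eef_pos: [0.5711, 0.1617, 0.12]
eef_rot: [-3.009, 0.901, -0.001]
force: [0.0, 0.6, 0.2]
width: 0.0851
finger_force: 0.0
```

```bash
python3 go.py .572 .166 .118; python3 -c "
from h import *
s=cam('side')['pixels'][150:310,170:350]
cv2.imwrite('pics/c3.png',cv2.resize(s,(675,600),interpolation=2))"
```

```text
3.3 [0.57110639 0.16168377 0.12003517] turn/pi [-0.0001 -0.0002 -0.0022] shift/400 [-0.0041 -0.0102  0.0051] [ 0.55  0.43 -0.22  0.   -0.92  0.44] [0.  0.6 0.2]
```

View pics/c3.png

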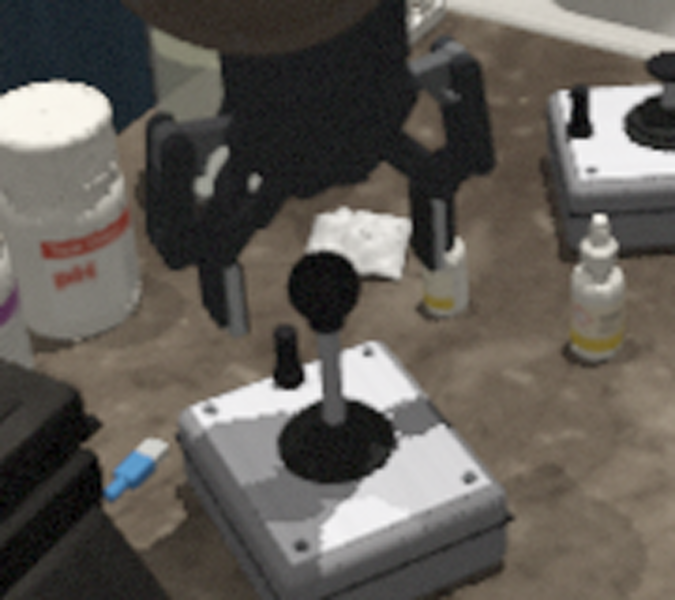

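The ball, at (323,290), sits midway between the two fingertips at (230,310) and (432,250). I'll make a small correction, then close.

>>> {"method": "carry_out", "body": {
  "series": [
    {"dx":-0.004,"dy":-0.01,"dz":0.008,"ax":0.0,"ay":0.0,"az":0.0},
    {"dx":-0.004,"dy":-0.01,"dz":0.008,"ax":0.0,"ay":0.0,"az":0.0},
    {"dx":-0.004,"dy":-0.01,"dz":0.008,"ax":0.0,"ay":0.0,"az":0.0}
  ]
}}

```text
clock: 3.65
eef_pos: [0.5719, 0.1667, 0.1166]
eef_rot: [-3.009, 0.9, -0.001]
force: [1.1, -0.2, -0.6]
width: 0.0853
finger_force: 0.0
```

>>> {"method": "carry_out", "body": {
  "series": [
    {"dx":0.0,"dy":0.0,"dz":0.0,"ax":0.0,"ay":0.0,"az":0.0},
    {"dx":0.0,"dy":0.0,"dz":0.0,"ax":0.0,"ay":0.0,"az":0.0},
    {"dx":0.0,"dy":0.0,"dz":0.0,"ax":0.0,"ay":0.0,"az":0.0},
    {"dx":0.0,"dy":0.0,"dz":0.0,"ax":0.0,"ay":0.0,"az":0.0},
    {"dx":0.0,"dy":0.0,"dz":0.0,"ax":0.0,"ay":0.0,"az":0.0},
    {"dx":0.0,"dy":0.0,"dz":0.0,"ax":0.0,"ay":0.0,"az":0.0},
    {"dx":0.0,"dy":0.0,"dz":0.0,"ax":0.0,"ay":0.0,"az":0.0},
    {"dx":0.0,"dy":0.0,"dz":0.0,"ax":0.0,"ay":0.0,"az":0.0}
  ],
  "jaw": -1
}}

```text
clock: 4.45
eef_pos: [0.5718, 0.1664, 0.1164]
eef_rot: [-3.01, 0.9, -0.001]
force: [0.1, -0.2, 3.1]
width: 0.0289
finger_force: 59.0
```

```bash
python3 go.py .572 .166 .118; python3 -c "
from h import *
s=cam('side')['pixels'][150:310,170:350]
cv2.imwrite('pics/c4.png',cv2.resize(s,(675,600),interpolation=2));print(state()['width'],state()['finger_force'])
T=R.from_rotvec(state()['eef_rot']).as_matrix();print(T)"
```

```text
4.45 [0.57184227 0.16638848 0.11639957] turn/pi [-0.0001 -0.0001 -0.0021] shift/400 [ 0.0009  0.0006 -0.004 ] [ 0.55  0.44 -0.22  0.   -0.91  0.43] [ 0.1 -0.2  3.1]
0.02965162069817128 58.96163284778595
[[ 8.35687869e-01 -5.49204537e-01  4.02932119e-04]
 [-5.49204585e-01 -8.35687934e-01  9.59345260e-06]
 [ 3.31456743e-04 -2.29309299e-04 -9.99999919e-01]]
```

View pics/c4.png

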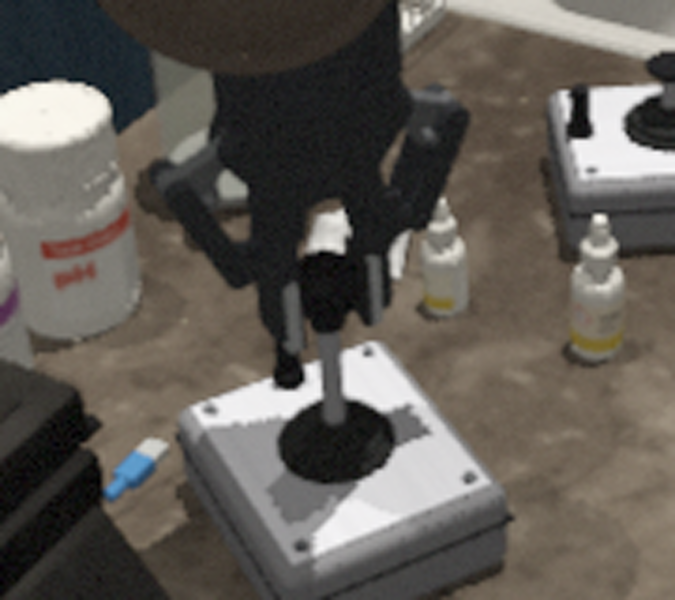

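The pads hold the ball with the stick upright: ball at (330,285), foot at (335,415). Now I'll tilt along tool +x, towards the antenna, following the ball's arc.

>>> {"method": "carry_out", "body": {
  "series": [
    {"dx":0.012,"dy":0.0,"dz":0.0,"ax":0.0,"ay":0.0,"az":0.0},
    {"dx":0.024,"dy":0.0,"dz":0.001,"ax":0.0,"ay":0.0,"az":0.0},
    {"dx":0.036,"dy":0.0,"dz":0.003,"ax":0.0,"ay":0.0,"az":0.0},
    {"dx":0.048,"dy":0.0,"dz":0.005,"ax":0.0,"ay":0.0,"az":0.0},
    {"dx":0.06,"dy":0.0,"dz":0.008,"ax":0.0,"ay":0.0,"az":0.0},
    {"dx":0.07,"dy":0.0,"dz":0.011,"ax":0.0,"ay":0.0,"az":0.0},
    {"dx":0.08,"dy":0.0,"dz":0.015,"ax":0.0,"ay":0.0,"az":0.0},
    {"dx":0.085,"dy":0.0,"dz":0.017,"ax":0.0,"ay":0.0,"az":0.0}
  ]
}}

```text
clock: 5.3
eef_pos: [0.6005, 0.1475, 0.1092]
eef_rot: [3.01, -0.901, 0.0]
force: [-2.2, 1.7, 5.5]
width: 0.0288
finger_force: 60.4
```

```bash
python3 go.py .572 .166 .118; python3 -c "
from h import *
s=cam('side')['pixels'][150:310,170:350]
cv2.imwrite('pics/c5.png',cv2.resize(s,(675,600),interpolation=2));print(state()['width'],state()['finger_force'])"
```

```text
5.3 [0.60052988 0.14748355 0.10920528] turn/pi [-0.     -0.     -0.0022] shift/400 [-0.085   0.0005 -0.022 ] [ 0.5   0.48 -0.17  0.   -0.92  0.49] [-2.2  1.7  5.5]
0.02981595265931534 60.54227828979492
```

View pics/c5.png

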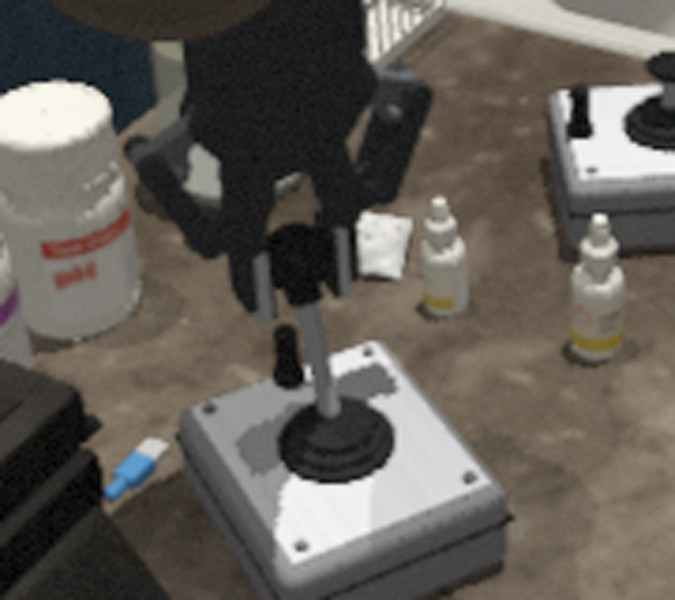

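The stick is tilted towards the stub: ball at (300,262), stub at (287,355). The ball has moved 34 mm, and the 2.8 N side force fits the springs. I'll hold for about 2 s.

>>> {"method": "carry_out", "body": {
  "series": [
    {"dx":0.0,"dy":0.0,"dz":0.0,"ax":0.0,"ay":0.0,"az":0.0},
    {"dx":0.0,"dy":0.0,"dz":0.0,"ax":0.0,"ay":0.0,"az":0.0},
    {"dx":0.0,"dy":0.0,"dz":0.0,"ax":0.0,"ay":0.0,"az":0.0},
    {"dx":0.0,"dy":0.0,"dz":0.0,"ax":0.0,"ay":0.0,"az":0.0},
    {"dx":0.0,"dy":0.0,"dz":0.0,"ax":0.0,"ay":0.0,"az":0.0},
    {"dx":0.0,"dy":0.0,"dz":0.0,"ax":0.0,"ay":0.0,"az":0.0},
    {"dx":0.0,"dy":0.0,"dz":0.0,"ax":0.0,"ay":0.0,"az":0.0},
    {"dx":0.0,"dy":0.0,"dz":0.0,"ax":0.0,"ay":0.0,"az":0.0}
  ]
}}

```text
clock: 6.15
eef_pos: [0.6002, 0.1477, 0.1094]
eef_rot: [-3.01, 0.901, -0.0]
force: [-3.4, 1.7, 4.1]
width: 0.0295
finger_force: 60.5
```

>>> {"method": "carry_out", "body": {
  "series": [
    {"dx":0.0,"dy":0.0,"dz":0.0,"ax":0.0,"ay":0.0,"az":0.0},
    {"dx":0.0,"dy":0.0,"dz":0.0,"ax":0.0,"ay":0.0,"az":0.0},
    {"dx":0.0,"dy":0.0,"dz":0.0,"ax":0.0,"ay":0.0,"az":0.0},
    {"dx":0.0,"dy":0.0,"dz":0.0,"ax":0.0,"ay":0.0,"az":0.0},
    {"dx":0.0,"dy":0.0,"dz":0.0,"ax":0.0,"ay":0.0,"az":0.0},
    {"dx":0.0,"dy":0.0,"dz":0.0,"ax":0.0,"ay":0.0,"az":0.0},
    {"dx":0.0,"dy":0.0,"dz":0.0,"ax":0.0,"ay":0.0,"az":0.0},
    {"dx":0.0,"dy":0.0,"dz":0.0,"ax":0.0,"ay":0.0,"az":0.0}
  ]
}}

```text
clock: 6.95
eef_pos: [0.6002, 0.1477, 0.1094]
eef_rot: [-3.01, 0.901, -0.0]
force: [-3.1, 1.8, 5.6]
width: 0.0292
finger_force: 60.5
```

>>> {"method": "carry_out", "body": {
  "series": [
    {"dx":0.0,"dy":0.0,"dz":0.0,"ax":0.0,"ay":0.0,"az":0.0},
    {"dx":0.0,"dy":0.0,"dz":0.0,"ax":0.0,"ay":0.0,"az":0.0},
    {"dx":0.0,"dy":0.0,"dz":0.0,"ax":0.0,"ay":0.0,"az":0.0},
    {"dx":0.0,"dy":0.0,"dz":0.0,"ax":0.0,"ay":0.0,"az":0.0}
  ]
}}

```text
clock: 7.35
eef_pos: [0.6002, 0.1477, 0.1094]
eef_rot: [-3.01, 0.901, -0.0]
force: [-3.2, 1.8, 4.7]
width: 0.0294
finger_force: 60.5
```

>>> {"method": "carry_out", "body": {
  "series": [
    {"dx":-0.012,"dy":0.0,"dz":-0.005,"ax":0.0,"ay":0.0,"az":0.0},
    {"dx":-0.024,"dy":0.0,"dz":-0.009,"ax":0.0,"ay":0.0,"az":0.0},
    {"dx":-0.036,"dy":0.0,"dz":-0.012,"ax":0.0,"ay":0.0,"az":0.0},
    {"dx":-0.048,"dy":0.0,"dz":-0.014,"ax":0.0,"ay":0.0,"az":0.0},
    {"dx":-0.06,"dy":0.0,"dz":-0.016,"ax":0.0,"ay":0.0,"az":0.0},
    {"dx":-0.072,"dy":0.0,"dz":-0.017,"ax":0.0,"ay":0.0,"az":0.0},
    {"dx":-0.084,"dy":0.0,"dz":-0.017,"ax":0.0,"ay":0.0,"az":0.0},
    {"dx":-0.084,"dy":0.0,"dz":-0.017,"ax":0.0,"ay":0.0,"az":0.0}
  ]
}}

```text
clock: 8.15
eef_pos: [0.5716, 0.1664, 0.1161]
eef_rot: [3.01, -0.9, -0.0]
force: [1.6, -1.7, -1.4]
width: 0.0295
finger_force: 59.3
```

>>> {"method": "carry_out", "body": {
  "series": [
    {"dx":0.0,"dy":0.0,"dz":0.0,"ax":0.0,"ay":0.0,"az":0.0},
    {"dx":0.0,"dy":0.0,"dz":0.0,"ax":0.0,"ay":0.0,"az":0.0},
    {"dx":0.0,"dy":0.0,"dz":0.0,"ax":0.0,"ay":0.0,"az":0.0},
    {"dx":0.0,"dy":0.0,"dz":0.0,"ax":0.0,"ay":0.0,"az":0.0},
    {"dx":0.0,"dy":0.0,"dz":0.0,"ax":0.0,"ay":0.0,"az":0.0},
    {"dx":0.0,"dy":0.0,"dz":0.0,"ax":0.0,"ay":0.0,"az":0.0},
    {"dx":0.0,"dy":0.0,"dz":0.0,"ax":0.0,"ay":0.0,"az":0.0},
    {"dx":0.0,"dy":0.0,"dz":0.0,"ax":0.0,"ay":0.0,"az":0.0}
  ],
  "jaw": 1
}}

```text
clock: 8.95
eef_pos: [0.572, 0.1662, 0.1161]
eef_rot: [-3.01, 0.901, 0.0]
force: [0.2, 0.9, -0.4]
width: 0.0857
finger_force: 0.0
```

Released; now I'll go straight up.

>>> {"method": "carry_out", "body": {
  "series": [
    {"dx":0.0,"dy":0.0,"dz":-0.06,"ax":0.0,"ay":0.0,"az":0.0},
    {"dx":0.0,"dy":0.0,"dz":-0.14,"ax":0.0,"ay":0.0,"az":0.0},
    {"dx":0.0,"dy":0.0,"dz":-0.22,"ax":0.0,"ay":0.0,"az":0.0},
    {"dx":0.0,"dy":0.0,"dz":-0.28,"ax":0.0,"ay":0.0,"az":0.0},
    {"dx":0.0,"dy":0.0,"dz":-0.3,"ax":0.0,"ay":0.0,"az":0.0},
    {"dx":0.0,"dy":0.0,"dz":-0.3,"ax":0.0,"ay":0.0,"az":0.0},
    {"dx":0.0,"dy":0.0,"dz":-0.3,"ax":0.0,"ay":0.0,"az":0.0},
    {"dx":0.0,"dy":0.0,"dz":-0.3,"ax":0.0,"ay":0.0,"az":0.0}
  ]
}}

```text
clock: 9.75
eef_pos: [0.5712, 0.1659, 0.2341]
eef_rot: [3.007, -0.9, -0.004]
force: [0.3, -0.1, -0.5]
width: 0.0856
finger_force: 0.0
```

```bash
python3 -c "
from h import *
cv2.imwrite('pics/c6.png',cv2.resize(cam('side')['pixels'][150:310,170:400],(790,550),interpolation=2));print(state()['eef_pos'],state()['qvel'].round(3))"
```

```text
[0.57138718 0.16589564 0.23430516] [-0.    -0.001  0.008  0.001 -0.003  0.001]
```

View pics/c6.png

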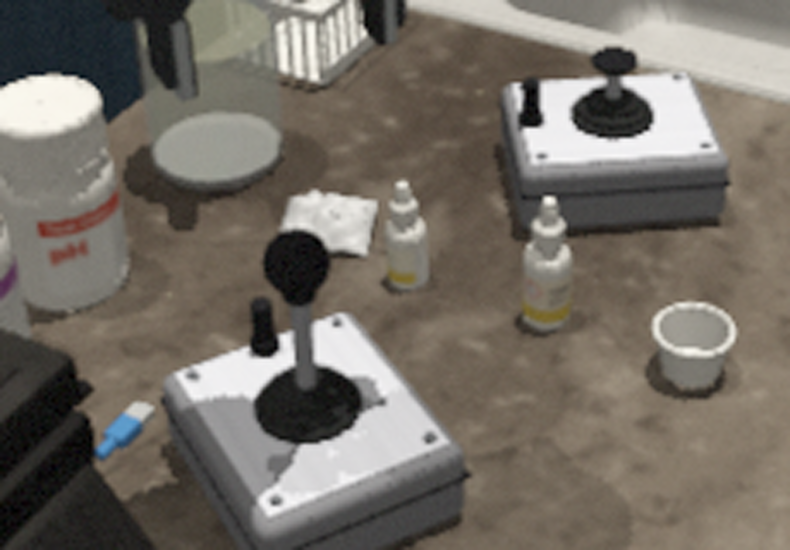

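The tall stick is upright again (ball (297,265), foot (307,385)), as in the first picture. The short stick, with its cap at (614,60), looks undisturbed, and the gripper is clear.

```bash
python3 -c "
from station import job
print(job.sign_off())"
```

```text
the job is handed in; nothing more can be done
None
```

I tilted the tall joystick about 34 mm towards its antenna, held it there for just over 2 s and eased it back upright in the grip rather than letting it spring back from full tilt; I then let go, left the short stick alone and handed the job in at about 10 s on the clock (no verdict shown).

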